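# Hold a spring clip gaping over the bare end of a glued facade panel

## Robot

A 7-joint arm with a two-finger parallel gripper is mounted at the origin on the work surface; the furniture and walls round the work are solid. World frame = base frame: x ahead of the robot, y to its left, z up, the work surface at z = 0. Lengths are in m, angles in rad, forces in N, time in s.
With the tool pointing down it reaches from about 0.35 to 0.9 m from the base axis. Payload 8.1 kg.
Tool frame: the origin (TCP) lies midway between the tips of the shut fingers; the grasp point (between the pads) lies arm.grasp_offset behind it (arm.grasp_offset is the distance from the TCP to the grasp point, in m); z points along the fingers, y is the line along which they close (so a half turn about z gives the same grasp; the last joint's range is limited). The gripper opens to 92 mm and grips with 3 to 60 N. Pads are 19 mm wide; open, the fingers measure 130 mm over their backs; the gripper's body (75 mm by 190 mm) begins 47 mm behind the grasp point.
Start: joints at [1.234, 0.434, 0.025, 1.573, -0.012, 1.134, -0.075], TCP at [0.145, -0.608, 0.227] pointing down, gripper open.
Joint ranges: [-2.62, 2.62], [-0.44, 2.09], [-1.27, 1.32], [0.08, 2.57], [-1.32, 4.46], [0.12, 2], [-2.74, 2.74]. Speed limits (rad/s): [2.22, 2.22, 3.01, 3.01, 3.14, 3.14, 3.14].

## Interface

Orientations are given as a rotation vector (axis times angle).
In Python, from cell import observe, imaging, arm gives the robot as it stands.
- The arm moves only by the tool apply_moves, never from a script. Its argument "commands" is a list of rows, each a list of 5 numbers: the opening in per cent of the stroke, from 0 (shut) to 100 (fully open), then the shift along the world's x, y, z in units of 0.06 m (1.0 is 0.06 m), then the turn about the world's z in units of 0.5 rad (1.0 is 0.5 rad). A call has 1 to 12 rows; each row shifts and turns the commanded pose from where the row before left it; what a row does not reach is not made up. A row lasts 1/8 s, in which the tool goes at most 62.5 mm and 10.7 degrees, less where a joint would pass 70% of its speed; a pose out of reach is approached as far as the arm can. A call with a number of a shift or a turn outside -1 to 1 is refused whole. A call with a gripper value outside its range is refused whole. The fingers move at their own pace and stop on an object; "newtons" is the grip in N (left out, the last holds). Time passes only in rows, so rows that do not move let the fingers close. It gives the time, the measured TCP pose, the force, the opening and the grip force at its end, in the units of the state.
- observe(): the state, without advancing time (a new reading comes with each control period).
- imaging.get_image(name): name is "scene" or "side" or "wrist"; returns (picture, depth): 420x560x3 uint8, red, green, blue; 420x560 float32, m along the optical axis (not along the pixel's ray), 0 where there is no reading.
- imaging.camera_params(name): a dict with "camera_matrix" (3x3 intrinsics, pixels), "origin" and "rotation" of the camera in the world; the wrist camera has in their place "tool_from_camera" (4x4, takes a point from camera to tool coordinates, whose origin is the TCP and whose axes are the flange's). Camera axes: x right, y up, looking along -z (the intrinsics and any distortion apply to the point x, -y, -z); pixel columns grow to the right and rows downward; lengths in m; the calibration is good to about 2 mm. A picture is of the moment at which its call begins: read the wrist's pose just before it. camera_params takes no time and is no camera call.
- arm.sign_off(): hands the job in; it is judged then, once.
The state is a dict: "clock": time; "joints": joint angles; "dq": joint speeds; "joint_efforts": joint torques, N m; "position": TCP position; "ee_rot": TCP orientation; "force": force on the tool from outside, world axes, zero at the start; "ft_torque": the same for the moment, N m; "width": opening from 0.0 (shut) to 1.0 (fully open); "gripper_force": force on a finger pad.
Only numpy, scipy, OpenCV 4.12 (cv2) and the standard library are available. Lean on these libraries where they do the work, as an engineer would, in place of code of your own. Each camera call takes 0.05 s, during which the arm holds its last target. There are 200 camera calls.

## Task

The two card layers of the facade panel have just been glued, and only one spring clip is on its top edge so far. Squeeze the spare red-handled spring clip open, take it off the rim of the white pot and hold it, spread wide, over the panel's top edge near whichever end is farther from the clip already there, with one jaw well down on each side of the card and the clip not touching it, so that I can still nudge the layers flush. Do not shift the pot, the panel or the other clip, and finish still holding the clip open there: do not let it close or let go.

Things in the scene. Friction and masses are not known exactly. Their poses are not given: they have to be found in the camera images.
- clip: Spare spring clip, upright on the pot's rim: two steel levers on a pin with a coil spring, red vinyl on handles and jaws, 60 g. Origin: middle of the pin; the 11 mm thick coil on it rests on the rim; z up to the handles, x the way handles and jaws spread, y along the pin and the rim. Jaws reach 40 mm below the pin, 22 mm wide along y. Held with its z up, it fits over the card's edge.
- clip_grip (a point): Between the spare clip's handles, 34 mm above its pin. The handles are 20 mm wide along y and flare upward: as it sits, 29 mm apart outside at 12 mm above the pin, 48 mm at their ends, 46 mm above it. Squeezing them along x opens the jaws: about 6 N to start, 10 to 15 N when fully squeezed (parallel, 20 mm apart outside, against a stop).
- clip_l (a joint): Opening of the spare clip: angle by which each of its two levers (they turn alike) is turned from shut. 0 = shut on nothing, 0.06 = clamped on the pot's wall, 0.36 rad = squeezed to the stop. Gap between the jaw tips: 80 mm x sin(angle), 28 mm at the stop.
- jaw_l (a point): Tip of the spare clip's jaw on its -x side: inner lower edge of the red pad, 40 mm below the pin when shut.
- jaw_r (a point): Tip of the spare clip's jaw on its +x side, likewise.
- pot: White oblong porcelain pot, 60 x 150 x 72 mm, loose, 0.3 kg. Origin: centre of its underside, z up. Its rim dips to 48 mm along the two long walls, which run along its y at x = -28 and +28 mm, 4 mm thick. The spare clip sits on the wall at x = -28 mm, within 20 mm of the middle.
- facade: Glued facade panel: white card with two rows of cut-out windows on grey card, together 6 mm thick (x), 220 mm long (y), top edge 140 mm above the desk; upright in a grooved timber batten 64 x 250 x 26 mm, loose, 0.8 kg. Origin: centre of the batten's underside, below the middle of the card; z up, white face towards -x.
- facade_top (a point): Middle of the panel's top edge (of its length and thickness), 140 mm above the panel's origin.
- set_clip (a joint): Where the clip already set sits on the panel's top edge: position along the panel's y in m from the middle (the card's ends are at -0.11 and +0.11). A clip like the spare one, closed on the card, 22 mm wide, standing 66 mm above the edge.
- set_clip_pin (a point): Pin of the clip already set on the panel, 20 mm above the top edge.
There are look-alikes about, which are no part of the job. Several things have the shape of the clip; the one meant has the colours described above. Of the things that look like the pot, the smaller one is meant.

How it is judged:
On the way:
1. the spare clip, squeezed open, is off the pot's rim and in the air (value of joint clip_l above 0.15 rad and height (world z) of each of jaw_l, jaw_r above 0.06 m and contact force between clip and pot below 0.2 N), for 0.2 s.
At the end, for the whole second after the job is handed in: Held still, jaws >= 16 mm apart, one each side of the card, tips >= 8 mm below its top edge, touching it nowhere, clip within 65 mm of the end farther from the set clip (either end if that is within 10 mm of the middle). Panel moved < 15, set clip < 20, pot < 30 mm, all upright (value of joint clip_l above 0.2 rad and contact force between the fingers and clip above 2 N and contact force between clip and facade below 0.3 N and z of each of jaw_l, jaw_r in the frame of facade below 0.132 m and z of clip in the frame of facade above 0.14 m and ((x of jaw_l in the frame of facade above 0.003 m and x of jaw_r in the frame of facade below -0.003 m) or (x of jaw_r in the frame of facade above 0.003 m and x of jaw_l in the frame of facade below -0.003 m)) and ((value of joint set_clip above -0.01 m and y of clip in the frame of facade between -0.108 and -0.045 m) or (value of joint set_clip below 0.01 m and y of clip in the frame of facade between 0.045 and 0.108 m)) and linear speed of clip below 0.02 m/s and distance of facade from where it was at the start of the episode below 0.015 m and angle between facade's own z axis and vertical below 0.05 rad and distance of set_clip_pin from where it was at the start of the episode below 0.02 m and distance of pot from where it was at the start of the episode below 0.03 m and angle between pot's own z axis and vertical below 0.1 rad); the arm keeps its last pose, push and grip.
It fails at once if the panel is pushed out of place (distance of facade from where it was at the start of the episode above 0.02 m).
It fails at once if the clip already set is shifted (distance of set_clip_pin from where it was at the start of the episode above 0.025 m).
It fails at once if the pot is dragged, lifted or knocked over (distance of pot from where it was at the start of the episode above 0.04 m or angle between pot's own z axis and vertical above 0.3 rad).
It also fails if it takes over 32 s, if anything falls off the work surface, if the arm or the gripper's body presses on something with over 40 N, if the wrist force passes 120 N, or if a joint passes its speed limit or range.

## Working session

There is one attempt and no reset: what is moved stays moved. The work goes in short steps, Python scripts to look and compute and a tool call to move; the robot and the scene stay as the last step left them, time stands still between calls to the robot, and variables do not carry over. Pictures are saved under pics/ and viewed, at most 10 in all, crops included, and the job is handed in when it is done.

Besides the shell and the picture viewer there is one more tool, called after "Emit:" by a JSON object that holds its "fn" and its "kwargs", one argument or row to a line. apply_moves: Moves the arm, as the interface text tells. Its arguments: {"type":"object","properties":{"commands":{"type":"array"},"newtons":{"type":"number"}},"required":["commands"]}

```bash
mkdir -p pics; ls; cat > h.py <<'E'
import numpy as np, cv2
from cell import observe, imaging, arm
from scipy.spatial.transform import Rotation as R
def shot(name):
    s=observe(); im,d=imaging.get_image(name); p=imaging.camera_params(name)
    K=np.array(p["camera_matrix"])
    if "origin" in p:
        o=np.array(p["origin"]); r=np.array(p["rotation"])
        if r.ndim==1: r=R.from_rotvec(r).as_matrix()
    else:
        T=np.array(p["tool_from_camera"]); rt=R.from_rotvec(s["ee_rot"]).as_matrix()
        o=np.array(s["position"])+rt@T[:3,3]; r=rt@T[:3,:3]
    v,u=np.mgrid[:420,:560]
    x=(u-K[0,2])/K[0,0]*d; y=(v-K[1,2])/K[1,1]*d
    P=np.stack([x,-y,-d],-1)@r.T+o
    P[d==0]=np.nan
    return im,d,P
E
python3 - <<'E'
from h import *
print(observe(), arm.grasp_offset)
for n in ("scene","side"):
    im,d,P=shot(n); np.savez(f"pics/{n}.npz",im=im,P=P); cv2.imwrite(f"pics/{n}0.png",im[...,::-1])
    print({k:v for k,v in imaging.camera_params(n).items()})
E
```

```text
pics
{'clock': 0.0, 'joints': array([ 1.23439437,  0.43519951,  0.02498958,  1.5741328 , -0.01155632,
        1.13397914, -0.07511212]), 'dq': array([ 4.18171802e-04,  9.10008578e-04, -1.10921961e-03,  2.51403382e-04,
       -4.35772163e-05, -7.86580954e-05,  1.47398766e-04]), 'joint_efforts': array([-6.02214586e-04, -6.67842150e+01,  9.84725095e-01, -3.14446664e+01,
       -6.05472014e-02,  4.27279668e-02,  1.57127165e-04]), 'position': array([ 0.14459682, -0.60750604,  0.22594595]), 'ee_rot': array([-3.11864471e+00, -3.66117816e-01,  5.80793419e-04]), 'force': array([-0.08010229,  0.49783624, -0.32703317]), 'ft_torque': array([ 0.01307465, -0.00767092, -0.01087848]), 'gripper_force': 0.0, 'width': 0.9985680802227459} 0.0188
{'camera_matrix': array([[486.21516054,   0.        , 286.3598164 ],
       [  0.        , 486.21516054, 204.55008232],
       [  0.        ,   0.        ,   1.        ]]), 'origin': array([-0.42224947, -0.60290465,  0.55164308]), 'rotation': array([ 1.050603  , -0.5652619 , -0.90867712])}
{'camera_matrix': array([[487.26276544,   0.        , 287.27086179],
       [  0.        , 487.26276544, 212.07626693],
       [  0.        ,   0.        ,   1.        ]]), 'origin': array([-0.26897984,  0.89567672,  0.55876628]), 'rotation': array([ 0.43790195, -1.51105053, -2.1396863 ])}
```

View pics/scene0.png

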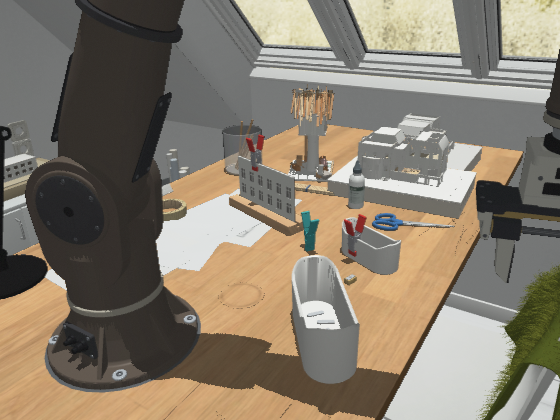

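View pics/side0.png

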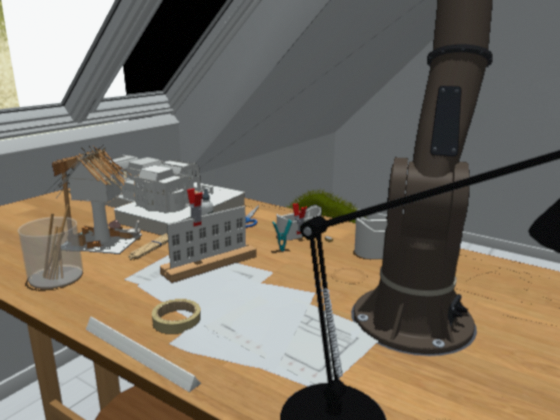

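The scene picture shows the small pot (370,247) with the red clip at (355,232). The panel is at (267,187), with the set clip near its left (far) end at (256,150). A teal decoy clip is at (310,230) and the large decoy pot at (325,320). Next I'll measure them.

```bash
cat > m.py <<'E'
from h import *
for n in ("scene","side"):
    z=np.load(f"pics/{n}.npz"); im,P=z["im"].astype(int),z["P"]
    red=((im[...,0]>110)&(im[...,1]<70)&(im[...,2]<70)).astype(np.uint8)
    k,l,st,c=cv2.connectedComponentsWithStats(red)
    for i in range(1,k):
        if st[i,4]>8:
            q=P[l==i]; print(n,c[i].round(),st[i,4],np.nanmedian(q,0).round(3),np.nanmin(q,0).round(3),np.nanmax(q,0).round(3))
    X=P.reshape(-1,3); 
    np.set_printoptions(suppress=True,precision=4)
    # heights map: overall points in region
    m=(X[:,2]>.03)&(X[:,2]<.25)&(X[:,0]>.2)&(X[:,0]<1)&(np.abs(X[:,1])<.6)
    g=((X[m][:,:2]-[.2,-.6])/.0025).astype(int); H=np.zeros((480,320))
    for a,b in zip(g,X[m][:,2]): 
        if 0<=a[1]<480 and 0<=a[0]<320: H[a[1],a[0]]=max(H[a[1],a[0]],b)
    cv2.imwrite(f"pics/h_{n}.png",cv2.applyColorMap((H*1000).clip(0,255).astype(np.uint8),cv2.COLORMAP_JET))
E
python3 m.py
python3 - <<'E'
import cv2
a=cv2.imread('pics/scene0.png')[130:290,220:420]
cv2.imwrite('pics/crop.png',cv2.resize(a,None,fx=4,fy=4,interpolation=cv2.INTER_CUBIC)[:600])
E
```

```text
scene [260. 142.] 77 [0.544 0.083 0.191] [0.535 0.072 0.174] [0.554 0.095 0.208]
scene [249. 139.] 9 [0.509 0.09  0.206] [0.507 0.084 0.205] [0.512 0.1   0.208]
scene [360. 223.] 117 [ 0.446 -0.24   0.085] [ 0.438 -0.25   0.067] [ 0.455 -0.228  0.102]
scene [348. 222.] 15 [ 0.412 -0.227  0.099] [ 0.408 -0.234  0.093] [ 0.416 -0.216  0.101]
side [192. 194.] 76 [0.543 0.085 0.197] [ 0.507 -0.192  0.089] [0.83  0.103 0.208]
side [296. 209.] 57 [ 0.447 -0.239  0.084] [ 0.437 -1.818 -0.528] [ 1.439 -0.229  0.102]
```

View pics/crop.png

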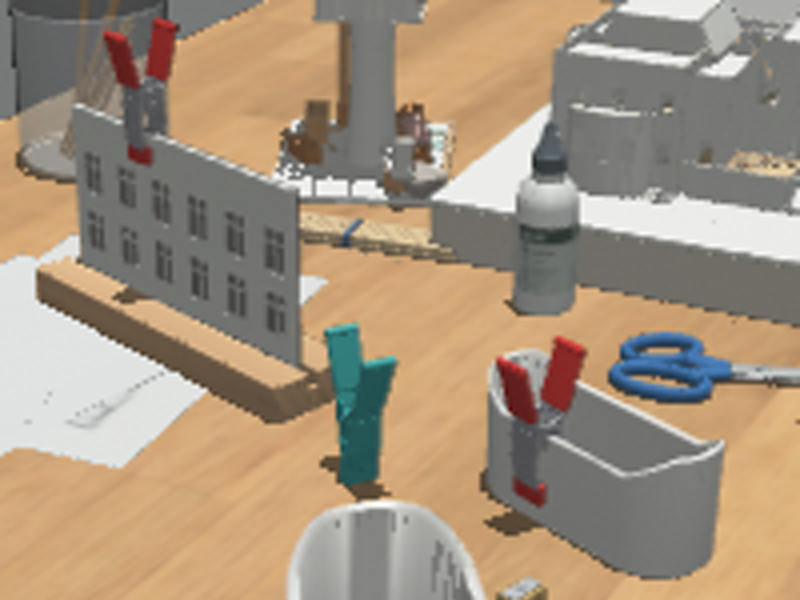

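```bash
python3 - <<'E'
from h import *
np.set_printoptions(suppress=True,precision=4)
z=np.load("pics/scene.npz"); im,P=z["im"],z["P"]
def poly(pts,zr):
    m=np.zeros((420,560),np.uint8); cv2.fillPoly(m,[np.array(pts,np.int32)],1)
    q=P[m>0]; q=q[np.isfinite(q).all(1)]; return q[(q[:,2]>zr[0])&(q[:,2]<zr[1])]
def line(q):
    for _ in range(4):
        vx,vy,x0,y0=cv2.fitLine(q[:,:2].astype(np.float32),cv2.DIST_HUBER,0,.001,.001).ravel()
        d=np.array([vx,vy]); n=np.array([-vy,vx]); r=(q[:,:2]-[x0,y0])@n; q=q[abs(r)<.006]
    t=(q[:,:2]-[x0,y0])@d
    return d,np.array([x0,y0]),t.min(),t.max(),np.degrees(np.arctan2(vy,vx)),r.std(),len(q)
q=poly([(237,152),(297,175),(297,222),(238,198)],(.035,.15))
d,o,a,b,ang,s,n=line(q); print("facade",o+a*d,o+b*d,b-a,ang,s,n,"topz",np.percentile(q[:,2],[98,99.8]))
q=poly([(346,240),(374,258),(372,270),(345,255)],(.012,.045))
d,o,a,b,ang,s,n=line(q); print("wall",o+a*d,o+b*d,b-a,ang,s,n)
# pot extent
q=poly([(335,212),(405,212),(405,278),(335,278)],(.01,.076))
red=q
r=cv2.minAreaRect(q[(q[:,0]<.6),:2].astype(np.float32)); print("pot rect",r)
for nm,box in (("spare",[(335,212),(372,212),(372,262),(335,262)]),):
    q=poly(box,(.078,.11)); print(nm,len(q)); print(q[np.argsort(q[:,2])][::6])
E
```

```text
facade [ 0.4851 -0.0522] [0.5519 0.1661] 0.2283044308046827 73.00523 0.0019507249590239284 2154 topz [0.1408 0.1475]
wall [ 0.4073 -0.2923] [ 0.4401 -0.2078] 0.0906237195393321 68.78051 0.0019112511447410335 263
pot rect ((0.42506420612335205, -0.2721982002258301), (0.3457825183868408, 0.12360455095767975), 22.75252914428711)
spare 173
[[ 0.4456 -0.2306  0.0783]
 [ 0.4448 -0.2332  0.0793]
 [ 0.4156 -0.2327  0.0803]
 [ 0.4172 -0.2203  0.0811]
 [ 0.4426 -0.2387  0.0816]
 [ 0.418  -0.2199  0.083 ]
 [ 0.446  -0.2348  0.084 ]
 [ 0.415  -0.2305  0.0847]
 [ 0.4128 -0.2292  0.0853]
 [ 0.442  -0.2479  0.0866]
 [ 0.4157 -0.2232  0.0872]
 [ 0.4159 -0.2184  0.0882]
 [ 0.4137 -0.2263  0.0889]
 [ 0.4448 -0.2488  0.0903]
 [ 0.4493 -0.2491  0.0908]
 [ 0.4151 -0.2209  0.0916]
 [ 0.4089 -0.233   0.0927]
 [ 0.4478 -0.2382  0.0935]
 [ 0.4113 -0.225   0.0942]
 [ 0.4443 -0.2488  0.0953]
 [ 0.4458 -0.2458  0.0962]
 [ 0.4546 -0.235   0.097 ]
 [ 0.4148 -0.2163  0.0976]
 [ 0.4538 -0.2306  0.0987]
 [ 0.4522 -0.2405  0.0993]
 [ 0.4537 -0.2352  0.0998]
 [ 0.4113 -0.2224  0.1006]
 [ 0.4089 -0.2304  0.1013]
 [ 0.4463 -0.2499  0.1017]]
```

Emit:
{"fn": "apply_moves", "kwargs": {
  "commands": [
    [100, 0.4, 0.52, 0, 0.16],
    [100, 0.4, 0.52, 0, 0.16],
    [100, 0.4, 0.52, 0, 0.16],
    [100, 0.4, 0.52, 0, 0.16],
    [100, 0.4, 0.52, 0, 0.16],
    [100, 0.4, 0.52, 0, 0.16],
    [100, 0.4, 0.52, 0, 0.16],
    [100, 0.4, 0.52, 0, 0.16],
    [100, 0.4, 0.52, 0, 0.16],
    [100, 0.4, 0.52, 0, 0.16],
    [100, 0.4, 0.52, 0, 0.16],
    [100, 0, 0, 0, 0]
  ]
}}

```text
clock: 1.6
position: [0.4104, -0.2619, 0.2266]
ee_rot: [-2.661, -1.668, -0.002]
force: [0.2, 0.1, 0.8]
width: 1.0
gripper_force: 0.0
```

```bash
python3 - <<'E'
from h import *
np.set_printoptions(suppress=True,precision=4)
s=observe(); print(s["clock"],s["position"],s["ee_rot"])
rt=R.from_rotvec(s["ee_rot"]).as_matrix(); print("tool y deg",np.degrees(np.arctan2(rt[1,1],rt[0,1])))
im,d,P=shot("wrist"); np.savez("pics/w1.npz",im=im,P=P); cv2.imwrite("pics/w1.png",im[...,::-1])
m=im.astype(int); red=((m[...,0]>90)&(m[...,1]<75)&(m[...,2]<75)&(P[...,2]>.06)&(P[...,2]<.12)).astype(np.uint8)
k,l,st,c=cv2.connectedComponentsWithStats(red)
for i in range(1,k):
    if st[i,4]>20:
        q=P[l==i]; t=q[q[:,2]>q[:,2].max()-.006]
        print(c[i],st[i,4],q.min(0),q.max(0),"top",cv2.minAreaRect(t[:,:2].astype(np.float32)))
E
```

```text
1.6 [ 0.4104 -0.2619  0.2266] [-2.6612 -1.6682 -0.0017]
tool y deg -25.83489695275339
```

View pics/w1.png

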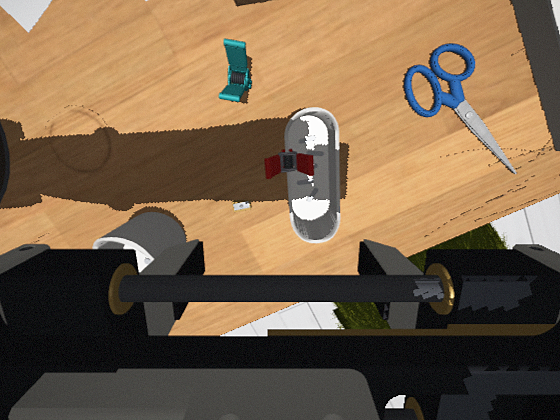

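The wrist view shows the spare clip on the pot's left wall: handles at about (275,166) and (305,165), pin at (289,161), pot outline centred near (314,175). The clip is in shadow, so I'll loosen the red threshold.

```bash
python3 - <<'E'
from h import *
np.set_printoptions(suppress=True,precision=4)
z=np.load("pics/w1.npz"); im,P=z["im"].astype(int),z["P"]
sub=np.zeros((420,560),bool); sub[140:190,255:325]=1
red=((im[...,0]>2*im[...,1])&(im[...,0]>40)&(P[...,2]>.06)&sub).astype(np.uint8)
k,l,st,c=cv2.connectedComponentsWithStats(red)
for i in range(1,k):
    if st[i,4]>15:
        q=P[l==i]; print(c[i],st[i],q.min(0),q.max(0),q.mean(0)); print(cv2.minAreaRect(q[:,:2].astype(np.float32)))
# pot rim / footprint
sub=np.zeros((420,560),bool); sub[100:248,280:345]=1
m=sub&(P[...,2]>.03)&(P[...,2]<.076)&(im.min(-1)>40); q=P[m]; print("pot",len(q),cv2.minAreaRect(q[:,:2].astype(np.float32)),np.percentile(q[:,2],[50,99]))
print("table",np.nanmedian(P[40:90,330:380].reshape(-1,3),0))
pts=P[160:170,262:318][4]; print(pts[::3])
E
```

```text
[304.9457 163.7029] [296 153  18  23 313] [ 0.4386 -0.2498  0.0695] [ 0.4578 -0.2277  0.1035] [ 0.4482 -0.2379  0.0919]
((0.447954386472702, -0.2384513020515442), (0.01997566968202591, 0.014786319807171822), 69.47734832763672)
[271.9803 165.9082] [264 155  17  24 305] [ 0.4077 -0.2375  0.0637] [ 0.4271 -0.2148  0.1028] [ 0.4176 -0.2257  0.0911]
((0.417555570602417, -0.22620031237602234), (0.01984202302992344, 0.01481326948851347), 69.68082427978516)
pot 2357 ((0.44809871912002563, -0.2595274746417999), (0.1495930254459381, 0.0658567026257515), 68.4551773071289) [0.057  0.0729]
table [ 0.5533 -0.1692  0.0003]
[[ 0.3988 -0.2273  0.0007]
 [ 0.4131 -0.2199  0.1016]
 [ 0.4157 -0.2211  0.102 ]
 [ 0.418  -0.2228  0.0977]
 [ 0.42   -0.225   0.089 ]
 [ 0.4221 -0.2274  0.0795]
 [ 0.424  -0.2305  0.064 ]
 [ 0.425  -0.2363  0.0267]
 [ 0.4297 -0.2339  0.0596]
 [ 0.4327 -0.2354  0.0591]
 [ 0.4357 -0.2373  0.0561]
 [ 0.4388 -0.2378  0.0631]
 [ 0.4419 -0.2375  0.0758]
 [ 0.4447 -0.2377  0.0843]
 [ 0.4474 -0.2378  0.0923]
 [ 0.4499 -0.238   0.1   ]
 [ 0.4525 -0.2391  0.1007]
 [ 0.459  -0.2552  0.0094]
 [ 0.4625 -0.257   0.0087]]
```

Emit:
{"fn": "apply_moves", "kwargs": {
  "commands": [
    [100, 0.19, 0.25, 0, 0.085],
    [100, 0.18, 0.24, 0, 0.085],
    [100, 0, 0, -0.6, 0],
    [100, 0, 0, -0.6, 0],
    [100, 0, 0, 0, 0],
    [100, 0, 0, 0, 0]
  ]
}}

```text
clock: 2.4
position: [0.4318, -0.2353, 0.1558]
ee_rot: [2.593, 1.773, 0.001]
force: [0.4, -0.1, 0.7]
width: 1.004
gripper_force: 0.0
```

```bash
cat > w.py <<'E'
import sys
from h import *
np.set_printoptions(suppress=True,precision=4)
s=observe(); print(s["clock"],s["position"],s["width"],s["gripper_force"],s["force"])
rt=R.from_rotvec(s["ee_rot"]).as_matrix(); print("tool y deg",np.degrees(np.arctan2(rt[1,1],rt[0,1])),rt[:,2])
im,d,P=shot("wrist"); n=sys.argv[1]; np.savez(f"pics/{n}.npz",im=im,P=P); cv2.imwrite(f"pics/{n}.png",im[...,::-1])
im=im.astype(int)
red=((im[...,0]>2*im[...,1])&(im[...,0]>40)&(P[...,2]>float(sys.argv[2]))&(P[...,2]<float(sys.argv[3]))).astype(np.uint8)
k,l,st,c=cv2.connectedComponentsWithStats(red)
for i in range(1,k):
    if st[i,4]>60:
        q=P[l==i]; print(c[i],st[i,4],q.min(0),q.max(0),q.mean(0)); print(cv2.minAreaRect(q[:,:2].astype(np.float32)))
E
python3 w.py w2 .06 .12
```

```text
2.4 [ 0.4318 -0.2353  0.1558] 1.0036490647932554 0.0 [ 0.4292 -0.1249  0.6753]
tool y deg -21.279592182756428 [ 0.001  -0.0002 -1.    ]
[260.8419 215.9783] 506 [ 0.4086 -0.238   0.0611] [ 0.4272 -0.2147  0.1036] [ 0.4183 -0.225   0.0902]
((0.4179268181324005, -0.22623689472675323), (0.0200826246291399, 0.014494864270091057), 69.16332244873047)
[301.9756 216.5102] 492 [ 0.4397 -0.25    0.0709] [ 0.4582 -0.2275  0.1034] [ 0.4489 -0.2369  0.0917]
((0.4483536183834076, -0.23810648918151855), (0.019726140424609184, 0.014551249332726002), 67.64968872070312)
```

Emit:
{"fn": "apply_moves", "kwargs": {
  "commands": [
    [100, 0.02, 0.05, -0.48, 0],
    [100, 0, 0, -0.48, 0],
    [100, 0, 0, -0.47, 0],
    [100, 0, 0, 0, 0],
    [50, 0, 0, 0, 0],
    [50, 0, 0, 0, 0],
    [50, 0, 0, 0, 0]
  ],
  "newtons": 25
}}

```text
clock: 3.32
position: [0.4327, -0.2327, 0.0699]
ee_rot: [2.593, 1.771, 0.001]
force: [-0.5, -0.1, 0.0]
width: 0.723
gripper_force: 0.0
```

Emit:
{"fn": "apply_moves", "kwargs": {
  "commands": [
    [48, 0, 0, 0, 0],
    [40, 0, 0, 0, 0],
    [30, 0, 0, 0, 0],
    [10, 0, 0, 0, 0],
    [10, 0, 0, 0, 0],
    [10, 0, 0, 0, 0],
    [10, 0, 0, 0, 0],
    [10, 0, 0, 0, 0]
  ]
}}

```text
clock: 4.32
position: [0.4331, -0.2327, 0.0706]
ee_rot: [2.592, 1.771, 0.001]
force: [-4.6, 1.7, 23.6]
width: 0.213
gripper_force: 25.0
```

```bash
python3 w.py w3 .05 .13
```

```text
4.325 [ 0.4331 -0.2327  0.0706] 0.2128523432295853 25.016803005128168 [-4.6149  1.7    23.6106]
tool y deg -21.316191693143995 [ 0.0018 -0.0013 -1.    ]
[268.1928 258.9537] 389 [ 0.4254 -0.2397  0.0554] [ 0.4325 -0.2195  0.1063] [ 0.4298 -0.2224  0.0906]
((0.42700275778770447, -0.2295883744955063), (0.02025691606104374, 0.0056082275696098804), 71.43933868408203)
[293.1845 258.8728] 401 [ 0.4362 -0.2334  0.0706] [ 0.4455 -0.2245  0.1075] [ 0.4421 -0.2263  0.0922]
((0.44069552421569824, -0.2296375334262848), (0.010670678690075874, 0.005993196740746498), 64.13935089111328)
```

View pics/w3.png

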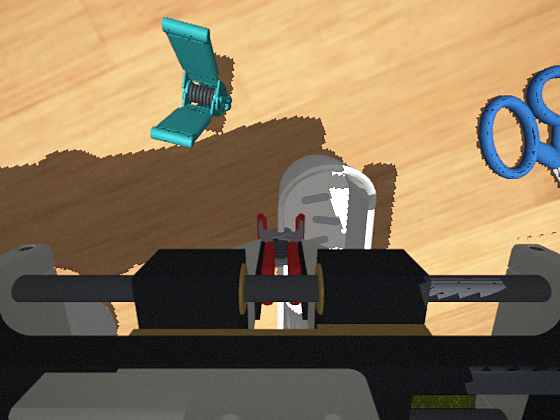

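The handles are squeezed to the stop (19.6 mm) and both jaws are clear of the wall. I'll lift straight up, gently at first.

Emit:
{"fn": "apply_moves", "kwargs": {
  "commands": [
    [10, 0, 0, 0.05, 0],
    [10, 0, 0, 0.08, 0],
    [10, 0, 0, 0.15, 0],
    [10, 0, 0, 0.2, 0],
    [10, 0, 0, 0.3, 0],
    [10, 0, 0, 0.4, 0],
    [10, 0, 0, 0.5, 0],
    [10, 0, 0, 0.5, 0],
    [10, 0, 0, 0.5, 0],
    [10, 0, 0, 0.5, 0],
    [10, 0, 0, 0, 0],
    [10, 0, 0, 0, 0]
  ]
}}

```text
clock: 5.88
position: [0.4318, -0.2323, 0.2595]
ee_rot: [-2.594, -1.772, 0.0]
force: [0.2, 0.1, -1.5]
width: 0.208
gripper_force: 25.0
```

```bash
python3 w.py w4 .1 .4; python3 - <<'E'
from h import *
np.set_printoptions(suppress=True,precision=4)
a=shot("scene"); b=shot("side"); cv2.imwrite("pics/s4.png",np.vstack([cv2.resize(a[0][60:290,200:440,::-1],(600,575))])); np.savez("pics/s4.npz",im=a[0],P=a[2]); np.savez("pics/d4.npz",im=b[0],P=b[2])
E
```

```text
5.875 [ 0.4318 -0.2323  0.2595] 0.20788461495412472 24.998845676891506 [ 0.2025  0.0929 -1.5312]
tool y deg -21.32062677800286 [-0.0003  0.     -1.    ]
[261.6105 221.9368] 95 [ 0.4123 -0.233   0.2086] [ 0.4243 -0.2159  0.2316] [ 0.421  -0.2204  0.2168]
((0.41894668340682983, -0.22533150017261505), (0.019274543970823288, 0.006273943930864334), 67.37786102294922)
[299.8523 221.6136] 88 [ 0.4428 -0.2446  0.2073] [ 0.451  -0.2263  0.2392] [ 0.447  -0.231   0.2149]
((0.4450645446777344, -0.23500534892082214), (0.017874427139759064, 0.00764036038890481), 67.88668060302734)
[268.2886 258.9468] 395 [ 0.4252 -0.2375  0.2444] [ 0.4312 -0.2192  0.2951] [ 0.4287 -0.2218  0.2801]
((0.42629894614219666, -0.22835984826087952), (0.01804964244365692, 0.005584404803812504), 72.8056640625)
[293.1603 258.7634] 393 [ 0.4359 -0.2335  0.2433] [ 0.4443 -0.2239  0.295 ] [ 0.4408 -0.226   0.2809]
((0.4400818347930908, -0.22847813367843628), (0.008302152156829834, 0.0062614018097519875), 69.43963623046875)
```

View pics/s4.png

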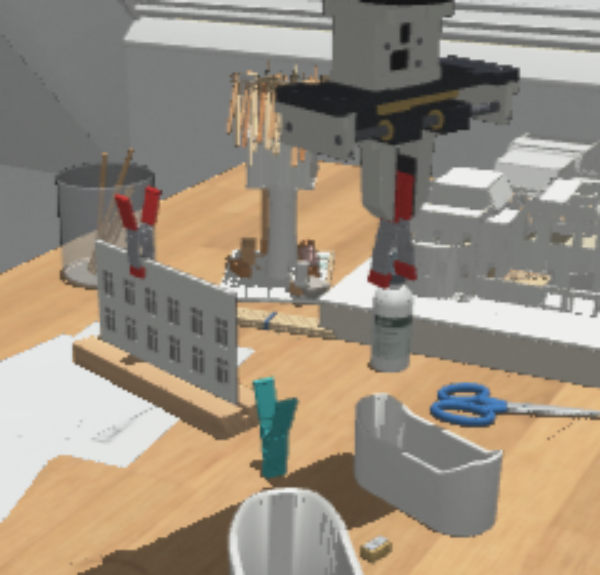

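Emit:
{"fn": "apply_moves", "kwargs": {
  "commands": [
    [10, 0.15, 0.5, 0, 0.02],
    [10, 0.2, 0.65, 0, 0.03],
    [10, 0.22, 0.7, 0, 0.03],
    [10, 0.22, 0.7, 0, 0.03],
    [10, 0.2, 0.65, 0, 0.03],
    [10, 0.13, 0.4, 0, 0.01],
    [10, 0, 0, 0, 0],
    [10, 0, 0, 0, 0]
  ]
}}

```text
clock: 7.02
position: [0.4989, -0.0173, 0.2591]
ee_rot: [-2.526, -1.867, 0.002]
force: [-0.3, -1.0, -0.7]
width: 0.211
gripper_force: 25.0
```

```bash
python3 w.py w5 .18 .4; cat > e.py <<'E'
import sys
from h import *
np.set_printoptions(suppress=True,precision=4)
z=np.load(f"pics/{sys.argv[1]}.npz"); im,P=z["im"],z["P"]
n=np.array([np.cos(np.radians(-17)),np.sin(np.radians(-17))]); t=np.array([-n[1],n[0]]); o=np.array([.5214,.056])
q=P[(P[...,2]>.134)&(P[...,2]<.146)]; xy=q[:,:2]-o; X=xy@n; Y=xy@t
m=(abs(X)<.02)&(abs(Y)<.14); X,Y,Z=X[m],Y[m],q[m,2]; print(len(X),Y.min(),Y.max(),np.median(Z))
for y in np.arange(-.12,.12,.02):
    k=(Y>=y)&(Y<y+.02)
    if k.sum()>3: print(round(y,3),k.sum(),np.percentile(X[k],[2,50,98]),np.median(Z[k]))
E
python3 e.py w5
python3 - <<'E'
from h import *
for n in ("pics/scene.npz","pics/side.npz"):
    z=np.load(n); P=z["P"].reshape(-1,3)
    c=np.array([np.cos(np.radians(-17)),np.sin(np.radians(-17))]); t=np.array([-c[1],c[0]]); xy=P[:,:2]-[.5214,.056]; X=xy@c;Y=xy@t
    m=(P[:,2]>.04)&(P[:,2]<.13)&(abs(X)<.012)&(abs(Y)<.125)
    a=np.polyfit(Y[m],X[m],1); print(n,m.sum(),a,np.percentile(Y[m],[1,99]))
E
```

```text
7.025 [ 0.4989 -0.0173  0.2591] 0.21099023937585282 24.998752085957676 [-0.3487 -0.9828 -0.6952]
tool y deg -17.059456984073776 [-0.0013 -0.0004 -1.    ]
[256.5176  72.9249] 626 [0.5067 0.0824 0.1801] [0.5236 0.1035 0.2106] [0.5149 0.0925 0.1995]
((0.5152136087417603, 0.09278129786252975), (0.019534971565008163, 0.012172152288258076), 71.184814453125)
[303.1283  73.0927] 647 [0.5369 0.0727 0.1801] [0.5537 0.0933 0.21  ] [0.5452 0.083  0.2   ]
((0.5451926589012146, 0.08354747295379639), (0.019645163789391518, 0.01329692080616951), 73.6048355102539)
[261.7879 222.    ] 99 [ 0.4797 -0.0193  0.2081] [ 0.4906 -0.0019  0.2306] [ 0.4873 -0.0064  0.216 ]
((0.4856460392475128, -0.011286182329058647), (0.01893194392323494, 0.006329238414764404), 71.6953353881836)
[299.7619 220.1667] 84 [ 0.51   -0.0212  0.2062] [ 0.5182 -0.0102  0.2362] [ 0.5143 -0.0139  0.2141]
((0.5137795209884644, -0.015312619507312775), (0.01024759840220213, 0.007460877764970064), 74.6727066040039)
[268.3805 258.9974] 389 [ 0.4918 -0.0229  0.2448] [ 0.4977 -0.0048  0.2951] [ 0.4952 -0.0071  0.2798]
((0.4931411147117615, -0
[... 355 characters left out ...]
28792533
-0.1 112 [-0.0045 -0.002   0.0006] 0.14046840877529304
-0.08 119 [-0.0044 -0.0024  0.0006] 0.14077258260450626
-0.06 121 [-0.0043 -0.0023  0.0006] 0.14051595776267467
-0.04 131 [-0.0042 -0.0013  0.0006] 0.14068953213142282
-0.02 141 [-0.0041 -0.0013  0.0015] 0.1406051498852806
0.0 161 [-0.004  -0.0012  0.0015] 0.14052158948040783
0.02 80 [-0.0085 -0.0012  0.0072] 0.1391004176797776
0.04 103 [-0.0081 -0.0011  0.0015] 0.14060569577357768
0.06 184 [-0.0037 -0.0011  0.0015] 0.14058245331745525
0.08 172 [-0.0036 -0.0011  0.0014] 0.1406195641067205
pics/scene.npz 1787 [ 0.00104534 -0.00266448] [-0.11054639  0.10689007]
pics/side.npz 2578 [ 0.00358321 -0.00354213] [-0.1103885   0.10710007]
```

View pics/w5.png

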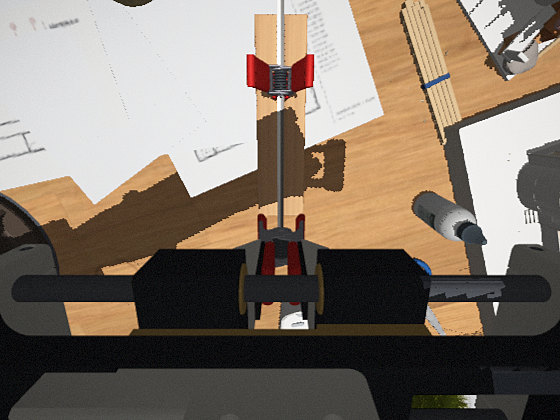

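The panel's end is at about y=-0.11 (near side), the set clip at +0.034, and the jaws straddle the card to within 1.5 mm of centre. I'll correct that and descend.

Emit:
{"fn": "apply_moves", "kwargs": {
  "commands": [
    [10, -0.02, 0.01, -0.3, 0.01],
    [10, 0, 0, -0.35, 0],
    [10, 0, 0, -0.2, 0],
    [10, 0, 0, 0, 0],
    [10, 0, 0, 0, 0]
  ]
}}

```text
clock: 7.7
position: [0.4986, -0.016, 0.2094]
ee_rot: [2.521, 1.874, 0.001]
force: [0.7, 0.8, -1.8]
width: 0.207
gripper_force: 25.0
```

```bash
python3 w.py w6 .146 .4 | tail -12; python3 e.py w6
```

```text
[252.0503  59.5437] 1212 [0.5067 0.0821 0.1696] [0.5243 0.1033 0.2107] [0.5154 0.0923 0.1983]
((0.5157282948493958, 0.09248211234807968), (0.01967809908092022, 0.013493982143700123), 71.7234115600586)
[311.7215  59.8852] 1246 [0.5361 0.0724 0.1753] [0.5543 0.0936 0.2103] [0.545 0.083 0.199]
((0.5449510216712952, 0.0836917906999588), (0.019907895475625992, 0.014396234415471554), 72.97891998291016)
[261.3333 221.5657] 99 [ 0.4793 -0.0185  0.1583] [ 0.4903 -0.0005  0.1809] [ 0.4868 -0.0047  0.1661]
((0.48481982946395874, -0.01017200667411089), (0.019192958250641823, 0.007250433787703514), 71.73482513427734)
[299.3421 219.9211] 76 [ 0.5098 -0.0169  0.1567] [ 0.5178 -0.009   0.1857] [ 0.5138 -0.0119  0.1652]
((0.5139231085777283, -0.013210266828536987), (0.008270099759101868, 0.007353765424340963), 82.67736053466797)
[268.3753 258.8997] 389 [ 0.4911 -0.0217  0.1946] [ 0.4973 -0.0035  0.2451] [ 0.4947 -0.0058  0.2298]
((0.4923785328865051, -0.01230086013674736), (0.01787293702363968, 0.005720052402466536), 73.0279312133789)
[293.0862 258.859 ] 383 [ 0.5029 -0.0164  0.1932] [ 0.5101 -0.0072  0.2453] [ 0.5071 -0.009   0.2309]
((0.5065350532531738, -0.011587092652916908), (0.008213534951210022, 0.006267545744776726), 75.04356384277344)
1581 -0.08100899059333984 0.0813042489634485 0.14056075866465068
-0.1 8 [-0.0042 -0.0021  0.0007] 0.1405766636088868
-0.08 167 [-0.0042 -0.0017  0.0008] 0.14054612903910513
-0.06 194 [-0.0042 -0.0018  0.0014] 0.14059737483318024
-0.04 208 [-0.0042 -0.0015  0.0013] 0.1405995826867198
-0.02 215 [-0.0042 -0.0012  0.0012] 0.14059284192760885
0.0 234 [-0.0042 -0.0013  0.0017] 0.14061186487372307
0.02 120 [-0.0092 -0.0005  0.0075] 0.13986736072479977
0.04 141 [-0.0074 -0.0007  0.0054] 0.1405708513293723
0.06 275 [-0.0035 -0.0008  0.0019] 0.14059705156335248
0.08 19 [-0.0035 -0.0015  0.0019] 0.14037830580724284
```

Emit:
{"fn": "apply_moves", "kwargs": {
  "commands": [
    [10, -0.01, 0, -0.2, 0],
    [10, 0, 0, -0.2, 0],
    [10, 0, 0, -0.18, 0],
    [10, 0, 0, 0, 0],
    [10, 0, 0, 0, 0],
    [10, 0, 0, 0, 0]
  ]
}}

```text
clock: 8.5
position: [0.4979, -0.0157, 0.1743]
ee_rot: [2.521, 1.874, 0.001]
force: [-0.5, -0.4, -0.7]
width: 0.209
gripper_force: 25.0
```

```bash
python3 w.py w7 .115 .4 | cut -c1-150; python3 e.py w7; python3 - <<'E'
from h import *
w=cv2.imread("pics/w7.png")[150:300,180:380]; a=shot("scene")[0][100:250,190:390,::-1]; 
cv2.imwrite("pics/f.png",np.hstack([cv2.resize(x,(400,300)) for x in (w,a)]))
E
```

```text
8.5 [ 0.4979 -0.0157  0.1743] 0.2089674484383148 24.99881131807342 [-0.4539 -0.4052 -0.663 ]
tool y deg -16.730868530650287 [ 0.0007 -0.     -1.    ]
[245.4107  40.9232] 2123 [0.5065 0.0819 0.1749] [0.5244 0.1038 0.2107] [0.5153 0.0922 0.1986]
((0.5157277584075928, 0.09286565333604813), (0.020481890067458153, 0.013691953383386135), 72.4682846069336)
[322.6381  41.7064] 2197 [0.5361 0.0725 0.1714] [0.554  0.094  0.2105] [0.545  0.0829 0.1989]
((0.5450925827026367, 0.0835825651884079), (0.01988484151661396, 0.014586221426725388), 72.3574447631836)
[261.1389 221.9074] 108 [ 0.4789 -0.0177  0.1224] [ 0.4894 -0.0003  0.1454] [ 0.4857 -0.0049  0.1305]
((0.4842241406440735, -0.009532966651022434), (0.018871953710913658, 0.007254539988934994), 70.92202758789062)
[299.7273 219.9205] 88 [ 0.5091 -0.0189  0.1216] [ 0.5173 -0.0084  0.1507] [ 0.5133 -0.012   0.1293]
((0.5128358602523804, -0.013545387424528599), (0.009615401737391949, 0.0074875024147331715), 75.00341796875)
[268.2805 258.9662] 385 [ 0.4904 -0.02    0.1591] [ 0.4965 -0.0033  0.2097] [ 0.494  -0.0055  0.1948]
((0.49199405312538147, 
[... 215 characters left out ...]
11435745283961296), (0.008427604101598263, 0.006249971687793732), 76.70596313476562)
1932 -0.10621999738633468 0.06910826588480214 0.14052985123408857
-0.12 65 [-0.0045 -0.0015  0.0014] 0.14037850659314544
-0.1 13 [-0.0039 -0.0001  0.0014] 0.14072056511436085
-0.08 146 [-0.0176 -0.0017  0.0129] 0.14066598656734985
-0.06 235 [-0.0038 -0.0011  0.0016] 0.14046679274839594
-0.04 270 [-0.0039 -0.0012  0.0015] 0.14063851818556078
-0.02 285 [-0.0039 -0.0013  0.0014] 0.14058632506804847
0.0 321 [-0.0039 -0.0014  0.0017] 0.14059591200618582
0.02 204 [-0.0101 -0.0009  0.0077] 0.1395688981137151
0.04 198 [-0.0077 -0.0011  0.0058] 0.14046677737109503
0.06 195 [-0.004  -0.0011  0.0018] 0.1406817371013091
```

View pics/f.png

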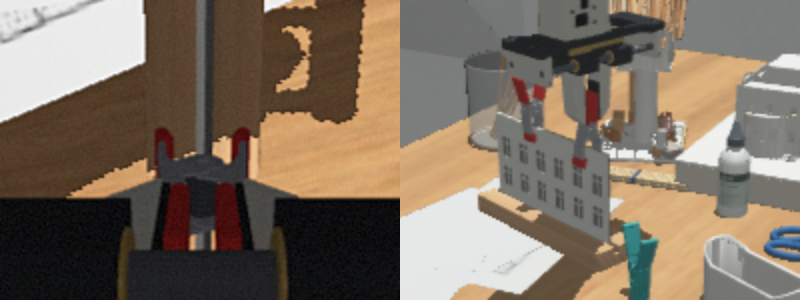

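The left image shows the card (204) midway between the open red jaws (163 and 240). The right image shows the clip astride the near end of the panel, with the set clip, panel and pot unmoved. I'm handing it in.

```bash
python3 -c "
from cell import arm
print(arm.sign_off())"
```

```text
the job is handed in; nothing more can be done
None
```

The spare clip is held squeezed fully open over the panel's top edge, about 75 mm from the middle towards the end farther from the set clip, with jaw tips about 19 mm below the edge on each side and the card centred between them to about 1 mm; I saw no shift of the panel, pot or set clip, and the job is handed in, though the judge's result was not shown.

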